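# Free a stuck resin casting from its split mould

### The arm

A 6-joint arm with a two-finger parallel gripper is mounted at the origin on the work surface. World frame = base frame: x ahead of the robot, y to its left, z up, the work surface at z = 0. Lengths are in mm, angles in rad, forces in N, time in s.
With the tool pointing down it reaches from about 275 to 750 mm from the base axis. Payload 10.2 kg.
Tool frame: the origin (TCP) lies at the very end of the fingers, on their centre line; the grasp point (between the pads) lies 19 mm behind it (ctrl.grip_depth is the distance from the TCP to the grasp point, in mm); z points along the fingers, x is the direction in which the jaws open and shut, and the axes are right-handed (so a half turn about z gives the same grasp; the last joint's range is limited). The gripper opens to 85 mm and grips with 20 to 120 N. Pads are 22 mm wide; open, the fingers measure 114 mm over their backs; the gripper's body (76 mm by 85 mm) begins 54 mm behind the grasp point. The pads swing forward as they close: fully open they stand 13 mm farther back than shut.
Start: joints at [0.915, 0.313, 1.498, -0, 1.331, -0.223], TCP at [220.205, 476.593, 231.294] pointing down, gripper open.
Joint ranges: [-2.94, 2.94], [-0.97, 2.17], [0.19, 2.56], [-1.23, 4.37], [0.02, 3.11], [-2.88, 2.88]. Speed limits (rad/s): [2.39, 2.39, 3.01, 3.14, 3.14, 3.14].

### API

Orientations are given as a unit quaternion [w, x, y, z].
In Python, from rig import ctrl gives the robot as it stands.
- The arm moves only by the tool play_rows, never from a script. Its argument "motion" is a list of rows, each a list of 2 entries, a list of its own where there are three numbers: the shift along the tool's x, y, z in mm, then the turn, a rotation vector about the tool's x, y, z in degrees. A call has 1 to 20 rows; each row shifts and turns the commanded pose from where the row before left it, along the tool's axes as they then stand; what a row does not reach is not made up. A row lasts 1/12 s, in which the tool goes at most 41.7 mm and 7.16 degrees, less where a joint would pass 70% of its speed; a pose out of reach is approached as far as the arm can. A call with a gripper value outside its range is refused whole. "fingers" is the finger opening in mm, from 0 to 85.4, set as the call begins (left out, the last holds). The fingers move at their own pace and stop on an object; "squeeze" is the grip in N (left out, the last holds). Time passes only in rows, so rows that do not move let the fingers close. It gives the time, the measured TCP pose, the force and the opening at its end, in the units of the state.
- ctrl.sense(): the state, without advancing time (a new reading comes with each control period).
- ctrl.capture(name): name is "scene" or "top"; returns the picture (384x512x3 uint8, red, green, blue); there is no depth.
- ctrl.get_calibration(name): a dict with "K" (3x3 intrinsics, pixels), "R" (3x3) and "t" (3): a world point X has camera coordinates R X + t. Camera axes: x right, y down, z forward; pixel columns grow to the right and rows downward; lengths in mm; the calibration is good to about 2 mm. A picture is of the moment at which its call begins. get_calibration takes no time and is no camera call.
- ctrl.finish_job(): hands the job in, once; it reports no verdict.
Trained networks look in the newest picture that a camera, given by its name, has taken for a name from the list of things; names that differ only in an ending like _2 or _b are one class to them, and where a whole thing is asked for, a point or a joint stands for the part that bears it (a point fixed in the world has none). Each returns a list of dicts, best first, with "p" (0 to 1); they miss things now and then, are a little off and sometimes report something else, mostly with a low value. They report only what shows in the picture. A call takes as long as a camera call. They do not tell look-alikes from the thing itself.
- ctrl.spot_in(camera, name): "position" ([column, row] as shares, 0 to 1, of the picture: columns of its width, rows of its height, amid what is visible of it).
The state is a dict: "time_s": time; "joints": joint angles; "dq": joint speeds; "tau": joint torques, N m; "eef_pos": TCP position; "ee_rot": TCP orientation; "force": force on the tool from outside, world axes, zero at the start; "wrist_torque": the same for the moment, N m; "grip_width": opening from 0.0 (shut) to 1.0 (fully open).
Only numpy, scipy, OpenCV 4.12 (cv2) and the standard library are available. Lean on these libraries where they do the work, as an engineer would, in place of code of your own. Each camera call takes 0.05 s, during which the arm holds its last target. There are 200 camera calls.

### The job

The orange resin casting is wedged in its split mould and cannot be pulled straight out. While it is still down in the mould, rock it by its stem from side to side, first far enough to shove one stiff mould half outward, then the other; then pull it up and stand it upright on the round cork pad with its whole foot on the pad, without dropping it. Leave both halves open. Do not push on the mould itself with the robot, and leave the cup, jar and spatula where they are.

Things in the scene. Friction and masses are not known exactly. Their poses are not given: they have to be found in the camera images.
- casting: orange resin casting, 150 mm tall, 0.22 kg, loose. Origin: centre of underside, z up the stem. Foot 50 mm (its x) by 44 mm (y), z = 0 to 30 mm, flat, with a 14.5 mm wide, 8 mm high groove along x below; then a straight stem 30 mm (x) by 34 mm (y). Starts in the mould, axes parallel to the mould's, underside 14 mm above the table, trapped: a straight pull lifts it 5 mm and stops dead.
- casting_grip (a point): point on the casting's axis, 125 mm above its underside, a good height to grip the stem
- mould: split mould fixed to the table: aluminium base 80 mm (its x) by 160 mm (y), 49 mm high, with a pocket; on top two sliding halves, 30 mm high (top at 79 mm), whose inner edges overlap the casting's foot by 4 mm on the +y and -y sides. Origin: centre of underside, z up.
- mould_rib (a point): top middle of the round rib along the mould's x, 22 mm above the table, on which the casting's groove stands. The casting rocks about it, toward the mould's +y or -y; the stem then pushes that side's half outward, touching it 57 mm above the rib. Tipping 0.14 rad shoves it about 7 mm; 0.17 rad is the most.
- half_a (a joint): how far the blue half, on the mould's +y side, is shoved outward (m): 0 closed (1 mm gap to the stem) to 0.009. Moving it takes about 20 N at the half, some 10 N at the casting's grip height; it stays where left. The casting passes freely when both halves are out by 5 mm or more.
- half_b (a joint): the same for the grey mould half, on the mould's -y side: 0 closed to 0.009, positive outward
- pad: round cork pad fixed on the table, 150 mm across, 6 mm thick. Origin: centre of its underside (top is 6 mm higher)
- cup: white plastic mixing cup, loose, 72 mm across, 85 mm tall, bystander. Origin: centre of its underside
- jar: jar with blue cap, loose, 60 mm across, 80 mm tall, bystander. Origin: centre of its underside
- spatula: spatula lying flat on the table, about 0.2 m long along its x, loose, bystander. Origin: underside
Not all that is in view belongs to the job. There is more than one size of the casting; the one meant has the size given above.

How it is judged (in metres and radians):
On the way, in this order (a step that is already met when the one before it is completed fails the run):
1. the casting, still down in the mould, has been rocked over so that one mould half is shoved out by more than 4.5 mm (z of casting in the frame of mould below 0.03 m and angle between casting's own z axis and vertical above 0.06 rad and value of joint any of half_a, half_b above 0.0045 m), for 0.1 s.
2. still down in the mould, it has been rocked to the other side so that both halves are out by more than 4.5 mm (z of casting in the frame of mould below 0.03 m and angle between casting's own z axis and vertical above 0.06 rad and value of joint each of half_a, half_b above 0.0045 m), for 0.1 s.
3. the casting is lifted clear of the mould (z of casting in the frame of mould above 0.08 m), for 0.1 s.
At the end, for the whole second after the job is handed in: The casting stands upright (within 0.08 rad) and at rest on the cork pad, its axis within 45 mm of the pad's centre, and both mould halves are left shoved out by more than 4.5 mm (horizontal distance between casting and pad below 0.045 m and z of casting in the frame of pad between 0.003 and 0.01 m and angle between casting's own z axis and vertical below 0.08 rad and linear speed of casting below 0.02 m/s and angular speed of casting below 0.1 rad/s and value of joint each of half_a, half_b above 0.0045 m); the robot touches nothing.
It fails at once if the robot presses on the mould or its halves with more than 10 N (contact force between any of the fingers, the arm and mould above 10 N).
It fails at once if the casting is dropped or flung: faster than 0.5 m/s while not held (linear speed of casting above 0.5 m/s and contact force between the fingers and casting below 0.1 N).
It fails at once if the cup, jar or spatula is moved by more than 30 mm (distance of any of cup, jar, spatula from where it was at the start of the episode above 0.03 m).
It also fails if it takes over 54 s, if anything falls off the work surface, if the arm or the gripper's body presses on something with over 40 N, if the wrist force passes 120 N, or if a joint passes its speed limit or range.

## Working session

There is one attempt and no reset: what is moved stays moved. The work goes in short steps, Python scripts to look and compute and a tool call to move; the robot and the scene stay as the last step left them, time stands still between calls to the robot, and variables do not carry over. Pictures are saved under pics/ and viewed, about 8 in all and at most 12, crops included, and the job is handed in when it is done.

Besides the shell and the picture viewer there is one more tool, called after "Request:" as name(argument=value, ...) on one line, values as JSON. play_rows: Moves the arm, as the interface text tells. Its arguments: {"type":"object","properties":{"motion":{"type":"array"},"fingers":{"type":"number"},"squeeze":{"type":"number"}},"required":["motion"]}

```bash
mkdir -p pics; ls; python3 - <<'E'
from rig import ctrl
import cv2
for c in ("scene","top"):
    im=ctrl.capture(c); cv2.imwrite(f"pics/{c}0.png",im[:,:,::-1])
    k=ctrl.get_calibration(c); print(c,k)
    for n in ("casting","casting_grip","mould","mould_rib","pad","cup","jar","spatula","half_a","half_b"):
        print(n,[(round(d["position"][0]*512),round(d["position"][1]*384),round(d["p"],2)) for d in ctrl.spot_in(c,n)])
s=ctrl.sense();print(s)
E
```

```text
pics
scene {'K': array([[425.33080294,   0.        , 256.96455497],
       [  0.        , 425.33080294, 191.34873815],
       [  0.        ,   0.        ,   1.        ]]), 'R': array([[-0.08776477,  0.99609641, -0.00944934],
       [ 0.7378144 ,  0.05862874, -0.67245266],
       [-0.66927368, -0.06598951, -0.74007981]]), 't': array([  40.83235713, -350.7395121 , 1567.60898328])}
casting [(176, 176, 0.88), (154, 145, 0.85), (192, 162, 0.78)]
casting_grip [(148, 141, 0.69), (175, 174, 0.66), (190, 163, 0.59)]
mould [(177, 198, 0.88)]
mould_rib []
pad [(326, 219, 0.72)]
cup [(240, 248, 0.58)]
jar [(415, 208, 0.77)]
spatula [(110, 200, 0.68)]
half_a [(191, 189, 0.75), (161, 188, 0.64)]
half_b [(191, 189, 0.75), (161, 188, 0.64)]
top {'K': array([[366.29954262,   0.        , 256.75066899],
       [  0.        , 366.29954262, 187.36831646],
       [  0.        ,   0.        ,   1.        ]]), 'R': array([[ 0.02771049, -0.99917609,  0.02965239],
       [-0.98150067, -0.03281809, -0.18862506],
       [ 0.18944279, -0.02387695, -0.98160141]]), 't': array([ -26.3505147 ,  595.23759191, 1082.26
[... 386 characters left out ...]
2, 0.85), (338, 205, 0.72)]
{'time_s': 1.1, 'joints': array([ 9.14629938e-01,  3.12877272e-01,  1.49769612e+00,  4.22634582e-05,
        1.33098655e+00, -2.23406045e-01]), 'dq': array([ 0.00187208,  0.00087666, -0.00055121,  0.00070082,  0.00131513,
        0.00252727]), 'tau': array([-1.93645469e-04, -4.12175775e+01, -2.59904802e+01, -2.38646999e-04,
        5.26020740e-04, -2.06563863e-05]), 'eef_pos': array([220.18546937, 476.60916807, 231.30727379]), 'ee_rot': array([-2.48533091e-05,  8.42433196e-01,  5.38800807e-01,  8.43221608e-06]), 'force': array([-0.61058442, -0.08207735,  0.26875335]), 'wrist_torque': array([-0.02214453,  0.05481855,  0.03979976]), 'grip_width': 0.9982859453619438}
```

```bash
python3 - <<'E'
import cv2,numpy as np
a=cv2.imread("pics/scene0.png")[110:290,80:280];b=cv2.imread("pics/top0.png")[130:290,250:430]
a=cv2.resize(a,None,fx=3,fy=3,interpolation=cv2.INTER_CUBIC);b=cv2.resize(b,None,fx=3.33,fy=3.33,interpolation=cv2.INTER_CUBIC)
cv2.imwrite("pics/s1.png",a);cv2.imwrite("pics/t1.png",b)
E
```

```text
(no output)
```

View pics/s1.png

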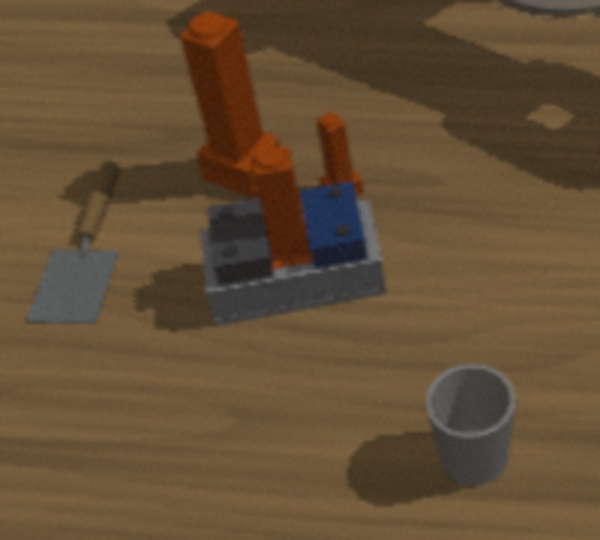

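View pics/t1.png

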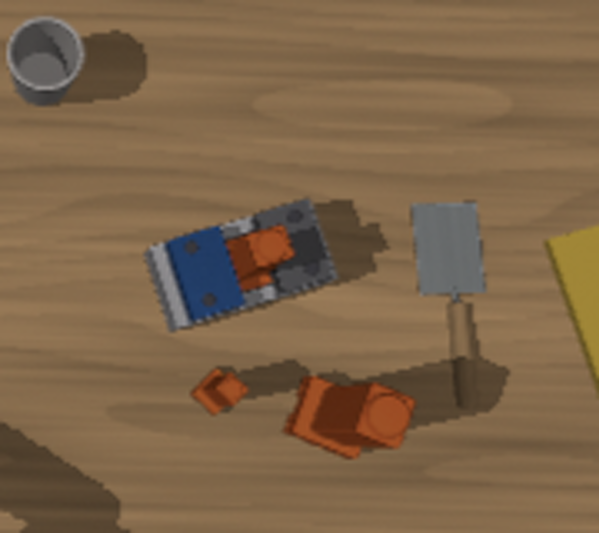

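View pics/top0.png

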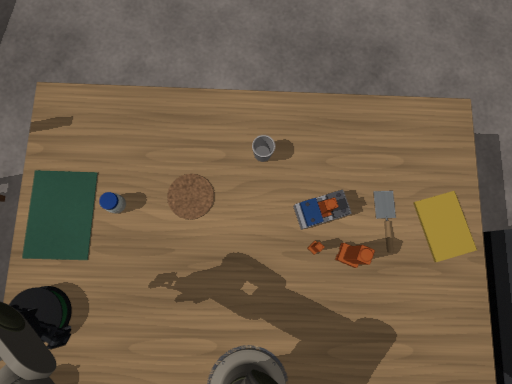

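The orange castings (full-frame top pixels) are at (354,254), the large one; (316,249), the small one; and (330,205), in the mould. The one standing between the blue and grey halves is the one meant, and its stem proportions fit. The spatula, cup, jar and cork pad (191,197) all show clearly. Next I'll fit a model to both views for the mould pose.

```bash
cat > h.py <<'E'
import cv2,numpy as np
from rig import ctrl
from scipy.optimize import minimize
CAL={c:ctrl.get_calibration(c) for c in ("scene","top")}
def proj(c,X):
    k=CAL[c]; p=(k["R"]@np.atleast_2d(X).T).T+k["t"]; p=p@k["K"].T; return p[:,:2]/p[:,2:]
def plane(c,uv,z):
    k=CAL[c]; C=-k["R"].T@k["t"]; d=k["R"].T@np.linalg.inv(k["K"])@[uv[0],uv[1],1]; return C+d*(z-C[2])/d[2]
def box(x0,x1,y0,y1,z0,z1): return np.array([[x,y,z] for x in(x0,x1) for y in(y0,y1) for z in(z0,z1)],float)
def place(B,x,y,a):
    R=np.array([[np.cos(a),-np.sin(a),0],[np.sin(a),np.cos(a),0],[0,0,1]]); return B@R.T+[x,y,0]
def draw(im,c,B,v,S=4):
    h=cv2.convexHull(((proj(c,B)+.5)*S*16).astype(np.int32)); cv2.fillConvexPoly(im,h,v,shift=4)
def masks(im):
    h=cv2.cvtColor(im,cv2.COLOR_RGB2HSV); H,S,V=cv2.split(h)
    return ((H<12)&(S>180)&(V>60)).astype(np.float32),((H>100)&(H<130)&(S>120)&(V>50)).astype(np.float32)
E
cat > fit.py <<'E'
from h import *
im={c:cv2.imread(f"pics/{c}0.png")[:,:,::-1].copy() for c in CAL}
M={}
for c,(u,v) in {"scene":(177,190),"top":(325,208)}.items():
    o,b=masks(im[c]); out=[]
    n,l,st,ce=cv2.connectedComponentsWithStats(o.astype(np.uint8),connectivity=4)
    big=[i for i in range(1,n) if st[i,4]>20]; print(c,[(i,ce[i].round(),st[i,4]) for i in big])
    win=np.zeros(o.shape,np.float32); win[v-50:v+50,u-50:u+50]=1
    M[c]=(o,b*win,win)
def render(p,c):
    x,y,a,y1,w=p; L=np.zeros((384*4,512*4),np.uint8)
    draw(L,c,place(box(-15,15,-17,17,49,164),x,y,a),1)
    draw(L,c,place(box(-w,w,18,y1,49,79),x,y,a),2)
    draw(L,c,place(box(-15,15,-17,17,79,164),x,y,a),1)
    f=lambda m:cv2.resize(m.astype(np.float32),(512,384),interpolation=cv2.INTER_AREA)
    return f(L==1),f(L==2)
def cost(p,s=1.5):
    e=0
    for c in M:
        o,b=render(p,c); O,Bm,w=M[c]
        zone=cv2.dilate((o+b>0).astype(np.uint8),np.ones((5,5)))  # others' orange ignored outside
        g=lambda m:cv2.GaussianBlur(m,(0,0),s)
        e+=(((g(o)-g(O))**2)*zone).sum()+((g(b)-g(Bm))**2).sum()
    return e
p0=plane("top",(331,203.5),164); print("stem top",p0)
best=None
for a in (.2,.3,.4):
    r=minimize(cost,[p0[0],p0[1],a,70,38],method="Nelder-Mead",options=dict(initial_simplex=np.array([p0[0],p0[1],a,70,38])+np.vstack([np.zeros(5),np.diag([10,10,.1,8,-5])]),maxiter=300))
    print(r.x.round(2),r.fun)
    if best is None or r.fun<best.fun: best=r
vis=[]
for c,(u,v) in {"scene":(177,190),"top":(325,208)}.items():
    i=cv2.resize(im[c][v-50:v+50,u-50:u+50],(400,400),interpolation=cv2.INTER_CUBIC)
    x,y,a,y1,w=best.x
    for B,col in((box(-15,15,-17,17,79,164),(0,255,0)),(box(-w,w,18,y1,49,79),(255,255,0)),(box(-40,40,-80,80,0,49),(255,0,255))):
        h=cv2.convexHull((((proj(c,place(B,x,y,a))+.5-[u-50,v-50])*4)).astype(np.int32)); cv2.polylines(i,[h],True,col,1)
    vis.append(i)
cv2.imwrite("pics/fit.png",np.hstack(vis)[:,:,::-1])
hsv=cv2.cvtColor(im["top"],cv2.COLOR_RGB2HSV)
for c,n in(("scene",(326,219)),("top",(191,197))): print("pad",c,plane(c,n,6))
for c,n,z in(("scene",(240,248),42),("top",(262,151),42),("scene",(415,208),40),("top",(114,201),40),("top",(354,254),60),("top",(385,207),0)): print(c,n,plane(c,n,z).round())
E
python3 fit.py
```

```text
scene [(1, array([161., 157.]), np.int32(1095)), (17, array([192., 160.]), np.int32(145))]
top [(1, array([328., 206.]), np.int32(227)), (2, array([315., 247.]), np.int32(124)), (3, array([355., 254.]), np.int32(640))]
stem top [ 536.00967369 -215.18089504  164.        ]
[ 5.3519e+02 -2.1839e+02  3.4000e-01  6.2050e+01  3.1010e+01] 180.01138305664062
[ 5.3651e+02 -2.1851e+02  3.5000e-01  6.4080e+01  3.0360e+01] 173.23435974121094
[ 5.3685e+02 -2.1874e+02  3.6000e-01  6.4620e+01  2.9430e+01] 173.754150390625
pad scene [568.04923605 199.73025879   6.        ]
pad top [566.98668626 201.3311584    6.        ]
scene (240, 248) [707. -21.  42.]
top (262, 151) [718. -22.  42.]
scene (415, 208) [538. 435.  40.]
top (114, 201) [541. 433.  40.]
top (354, 254) [ 400. -308.   60.]
top (385, 207) [ 555. -431.   -0.]
```

View pics/fit.png

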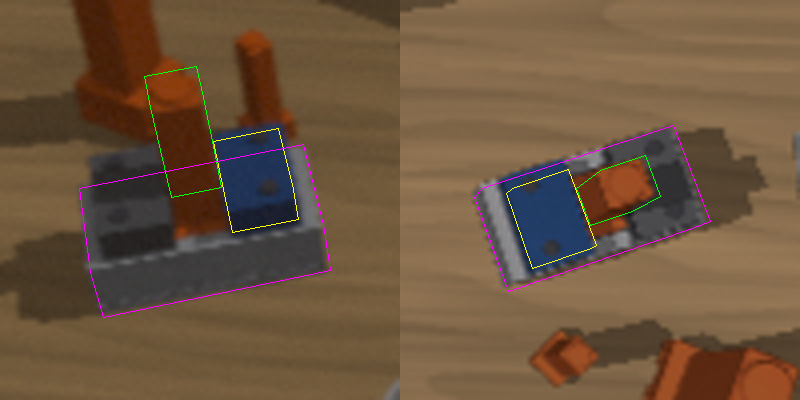

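The base outline agrees well in both views. The blue mask misses dark parts and the stem top is narrower than the box, so I'll refine with the stem height free and a better blue mask.

```bash
sed -e 's/(S>120)&(V>50)/(S>90)\&(V>25)/' -i h.py
sed -e 's/x,y,a,y1,w=p;/x,y,a,y1,w,hh=p;/' -e 's/x,y,a,y1,w=best.x/x,y,a,y1,w,hh=best.x/' -e 's/49,164)/35,hh)/;s/79,164)/79,hh)/g' \
 -e 's/,a,70,38\]/,a,70,38,155]/g' -e 's/np.zeros(5)/np.zeros(6)/;s/8,-5\]/8,-5,8]/;s/maxiter=300/maxiter=500/' -e 's/fit.png/fit2.png/' -e '/^hsv/,$d' fit.py > fit2.py; python3 fit2.py
```

```text
scene [(1, array([161., 157.]), np.int32(1095)), (17, array([192., 160.]), np.int32(145))]
top [(1, array([328., 206.]), np.int32(227)), (2, array([315., 247.]), np.int32(124)), (3, array([355., 254.]), np.int32(640))]
stem top [ 536.00967369 -215.18089504  164.        ]
[ 5.3765e+02 -2.1814e+02  3.2000e-01  6.5370e+01  3.3410e+01  1.4531e+02] 94.29176330566406
[ 5.3760e+02 -2.1826e+02  3.4000e-01  6.6010e+01  3.2770e+01  1.4822e+02] 95.19695281982422
[ 5.3746e+02 -2.1786e+02  3.4000e-01  6.5890e+01  3.2800e+01  1.5635e+02] 102.7685775756836
```

View pics/fit2.png

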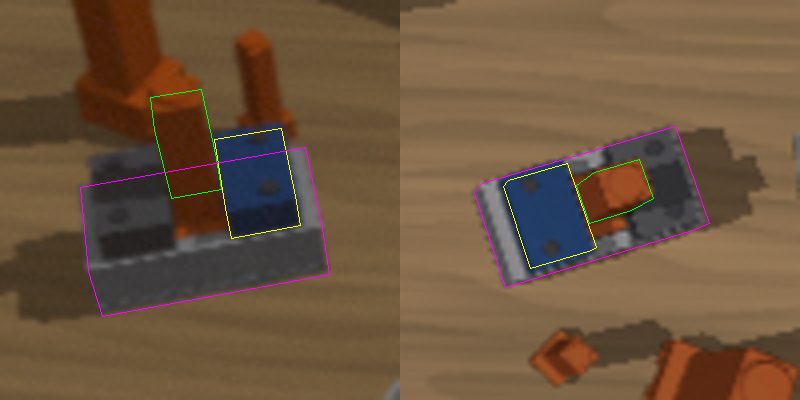

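Request:
play_rows(motion=[[[0,0,0],[0,0,-6.24]],[[0,0,0],[0,0,-6.24]],[[0,0,0],[0,0,-6.24]],[[0,0,0],[0,0,-6.24]],[[0,0,0],[0,0,-6.24]],[[0,0,0],[0,0,-6.24]],[[0,0,0],[0,0,-6.24]],[[-31.7,3.1,0],[0,0,0]],[[-31.7,3.1,0],[0,0,0]],[[-31.7,3.1,0],[0,0,0]],[[-31.7,3.1,0],[0,0,0]],[[-31.7,3.1,0],[0,0,0]],[[-31.7,3.1,0],[0,0,0]],[[-31.7,3.1,0],[0,0,0]],[[-31.7,3.1,0],[0,0,0]],[[-31.7,3.1,0],[0,0,0]],[[-31.7,3.1,0],[0,0,0]],[[-31.7,3.1,0],[0,0,0]],[[-31.7,3.1,0],[0,0,0]]], fingers=85)

```text
time_s: 2.68
eef_pos: [378.9, 127.2, 231.5]
ee_rot: [0.0, 0.582, 0.814, 0.0]
force: [0.1, -0.1, -0.6]
grip_width: 0.999
```

Request:
play_rows(motion=[[[-31.7,3.1,0],[0,0,0]],[[-31.7,3.1,0],[0,0,0]],[[-31.7,3.1,0],[0,0,0]],[[-31.7,3.1,0],[0,0,0]],[[-31.7,3.1,0],[0,0,0]],[[-31.7,3.1,0],[0,0,0]],[[-31.7,3.1,0],[0,0,0]],[[-31.7,3.1,0],[0,0,0]],[[-31.7,3.1,0],[0,0,0]],[[-31.7,3.1,0],[0,0,0]],[[-31.7,3.1,0],[0,0,0]],[[-31.7,3.1,0],[0,0,0]],[[0,0,0],[0,0,0]],[[0,0,0],[0,0,0]],[[0,0,0],[0,0,0]]])

```text
time_s: 3.93
eef_pos: [536.6, -218.7, 231.1]
ee_rot: [-0.0, 0.582, 0.814, 0.0]
force: [-0.4, -0.0, 0.4]
grip_width: 0.995
```

```bash
cat > st.py <<'E'
from h import *
from scipy.spatial.transform import Rotation as Ro
s=ctrl.sense(); q=s["ee_rot"]; R=Ro.from_quat([q[1],q[2],q[3],q[0]]).as_matrix()
print("t",round(s["time_s"],2),"pos",s["eef_pos"].round(1),"xdir",np.degrees(np.arctan2(R[1,0],R[0,0])).round(2),"zaxis",R[:,2].round(4),"F",s["force"].round(1),"T",s["wrist_torque"].round(2),"w",round(s["grip_width"],3))
a=.33; ex=np.array([np.cos(a),np.sin(a),0]); ey=np.array([-np.sin(a),np.cos(a),0]); d=s["eef_pos"]-[537.5,-218,0]
print("in mould frame",(d@ex).round(1),(d@ey).round(1),"tilt to +y",np.arcsin(-R[:,2]@ey).round(4),"Fy",(s["force"]@ey).round(1), "Tx",(s["wrist_torque"]@ex).round(2))
E
python3 st.py
```

```text
t 3.93 pos [ 536.6 -218.7  231.1] xdir 108.89 zaxis [-4.e-04  5.e-04 -1.e+00] F [-0.4 -0.   0.4] T [ 0.01 -0.01  0.04] w 0.995
in mould frame -1.1 -0.3 tilt to +y -0.0006 Fy 0.1 Tx 0.01
```

Request:
play_rows(motion=[[[0,1,10],[0,0,0]],[[0,0,10],[0,0,0]],[[0,0,10],[0,0,0]],[[0,0,10],[0,0,0]],[[0,0,10],[0,0,0]],[[0,0,10],[0,0,0]],[[0,0,10],[0,0,0]],[[0,0,10],[0,0,0]],[[0,0,10],[0,0,0]],[[0,0,10],[0,0,0]],[[0,0,11],[0,0,0]],[[0,0,0],[0,0,0]],[[0,0,0],[0,0,0]]], fingers=50, squeeze=20)

```text
time_s: 5.02
eef_pos: [537.6, -218.8, 119.8]
ee_rot: [-0.001, 0.582, 0.814, -0.0]
force: [-0.2, -0.2, -0.3]
grip_width: 0.583
```

```bash
cat > look.py <<'E'
import sys; from h import *
n=sys.argv[1]; v=[]
for c,(u,w) in {"scene":(177,180),"top":(328,205)}.items():
    i=ctrl.capture(c); cv2.imwrite(f"pics/{c}_{n}.png",i[:,:,::-1]); v.append(cv2.resize(i[w-50:w+50,u-50:u+50],(400,400),interpolation=cv2.INTER_CUBIC))
cv2.imwrite(f"pics/look_{n}.png",np.hstack(v)[:,:,::-1])
E
python3 st.py; python3 look.py a
```

```text
t 5.02 pos [ 537.6 -218.8  119.8] xdir 108.88 zaxis [-9.e-04  6.e-04 -1.e+00] F [-0.2 -0.2 -0.3] T [ 0.02  0.06 -0.02] w 0.583
in mould frame -0.2 -0.8 tilt to +y -0.0008 Fy -0.2 Tx 0.04
```

View pics/look_a.png

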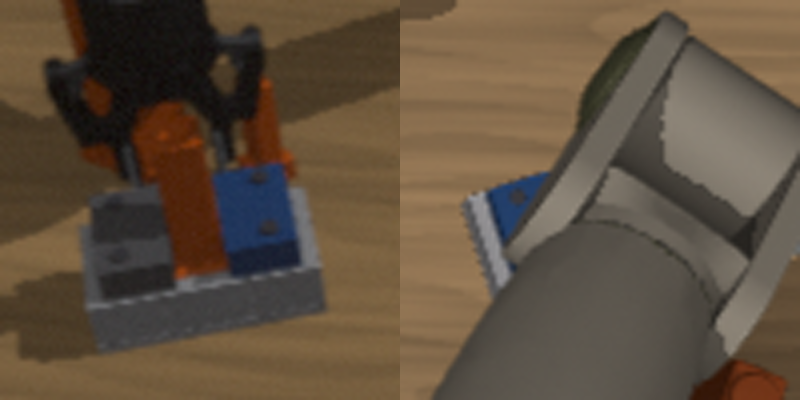

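Request:
play_rows(motion=[[[0,0,0],[0,0,0]],[[0,0,0],[0,0,0]],[[0,0,0],[0,0,0]],[[0,0,0],[0,0,0]],[[0,0,0],[0,0,0]],[[0,0,0],[0,0,0]],[[0,0,0],[0,0,0]],[[0,0,0],[0,0,0]]], fingers=20, squeeze=20)

```text
time_s: 5.78
eef_pos: [538.0, -218.8, 121.0]
ee_rot: [0.0, 0.581, 0.814, 0.0]
force: [0.0, 2.0, 5.9]
grip_width: 0.394
```

```bash
python3 st.py
```

```text
t 5.78 pos [ 538.  -218.8  121. ] xdir 108.89 zaxis [ 8.e-04 -3.e-04 -1.e+00] F [0.  2.  5.9] T [0.49 0.27 0.  ] w 0.394
in mould frame 0.2 -0.9 tilt to +y 0.0005 Fy 1.9 Tx 0.55
```

Request:
play_rows(motion=[[[0,0,0],[0,0,0]],[[0,0,0],[0,0,0]],[[0,0,0],[0,0,0]],[[2.5,0,0.03],[0,-1.43,0]],[[2.5,0,0.03],[0,-1.43,0]],[[2.5,0,0.03],[0,-1.43,0]],[[2.5,0,0.03],[0,-1.43,0]],[[2.5,0,0.03],[0,-1.43,0]],[[2.5,0,0.03],[0,-1.43,0]],[[0,0,0],[0,0,0]],[[0,0,0],[0,0,0]],[[0,0,0],[0,0,0]]], squeeze=80)

```text
time_s: 6.78
eef_pos: [533.4, -204.8, 120.8]
ee_rot: [0.062, 0.58, 0.811, -0.043]
force: [-1.5, 1.5, 12.5]
grip_width: 0.389
```

```bash
python3 st.py; python3 look.py b
```

```text
t 6.78 pos [ 533.4 -204.8  120.8] xdir 108.87 zaxis [ 0.0501 -0.1421 -0.9886] F [-1.5  1.5 12.5] T [ 0.86  0.65 -0.03] w 0.389
in mould frame 0.4 13.8 tilt to +y 0.1512 Fy 1.9 Tx 1.02
```

View pics/look_b.png

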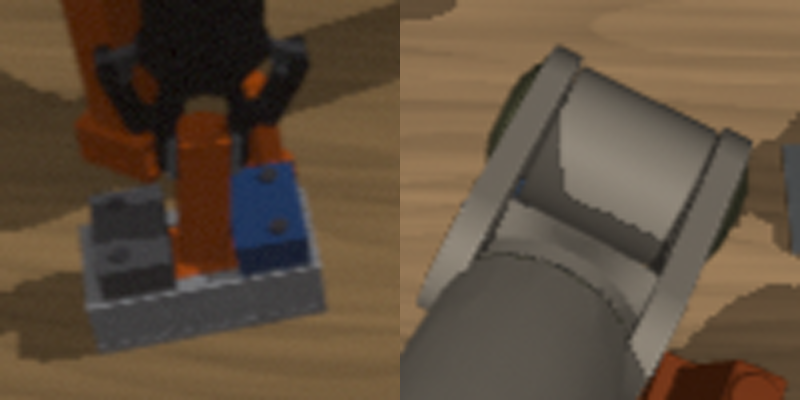

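Request:
play_rows(motion=[[[-2.5,0,0.03],[0,1.43,0]],[[-2.5,0,0.03],[0,1.43,0]],[[-2.5,0,0.03],[0,1.43,0]],[[-2.5,0,0.03],[0,1.43,0]],[[-2.5,0,0.03],[0,1.43,0]],[[-2.5,0,0.03],[0,1.43,0]],[[-2.5,0,0.03],[0,1.43,0]],[[-2.5,0,0.03],[0,1.43,0]],[[-2.5,0,0.03],[0,1.43,0]],[[-2.5,0,0.03],[0,1.43,0]],[[-2.5,0,0.03],[0,1.43,0]],[[-2.5,0,0.03],[0,1.43,0]],[[0,0,0],[0,0,0]],[[0,0,0],[0,0,0]],[[0,0,0],[0,0,0]]])

```text
time_s: 8.13
eef_pos: [542.9, -232.5, 120.3]
ee_rot: [-0.061, 0.58, 0.811, 0.044]
force: [-1.3, 5.0, 9.5]
grip_width: 0.389
```

```bash
python3 st.py; python3 look.py c
```

```text
t 8.13 pos [ 542.9 -232.5  120.3] xdir 108.91 zaxis [-0.0475  0.1418 -0.9887] F [-1.3  5.   9.5] T [ 0.88  0.34 -0.03] w 0.389
in mould frame 0.4 -15.4 tilt to +y -0.1502 Fy 5.1 Tx 0.94
```

View pics/look_c.png

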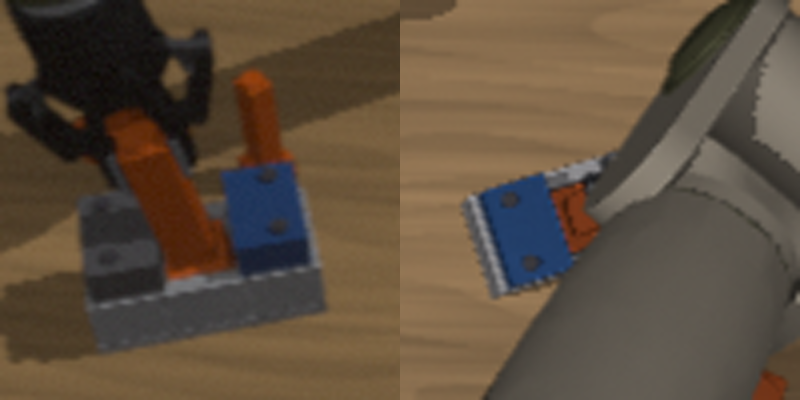

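Both halves have moved out: the blue one about 7 mm and the grey one about 8 mm by bolt shift. Next I'll bring the casting upright and pull it up gently.

Request:
play_rows(motion=[[[2.5,0,0.03],[0,-1.43,0]],[[2.5,0,0.03],[0,-1.43,0]],[[2.5,0,0.03],[0,-1.43,0]],[[2.5,0,0.03],[0,-1.43,0]],[[2.5,0,0.03],[0,-1.43,0]],[[2.5,0,0.03],[0,-1.43,0]],[[0,0,0],[0,0,0]],[[0,0,-2],[0,0,0]],[[0,0,-2],[0,0,0]],[[0,0,-2],[0,0,0]],[[0,0,-2],[0,0,0]],[[0,0,-2],[0,0,0]],[[0,0,-2],[0,0,0]],[[0,0,0],[0,0,0]],[[0,0,0],[0,0,0]]])

```text
time_s: 9.48
eef_pos: [537.8, -218.9, 132.4]
ee_rot: [0.0, 0.582, 0.814, 0.0]
force: [0.9, -0.2, -2.3]
grip_width: 0.388
```

```bash
python3 st.py
```

```text
t 9.48 pos [ 537.8 -218.9  132.4] xdir 108.88 zaxis [ 1.e-04 -0.e+00 -1.e+00] F [ 0.9 -0.2 -2.3] T [0.03 0.01 0.  ] w 0.388
in mould frame -0.0 -1.0 tilt to +y 0.0001 Fy -0.5 Tx 0.03
```

Request:
play_rows(motion=[[[0,0,-6],[0,0,0]],[[0,0,-8],[0,0,0]],[[0,0,-10],[0,0,0]],[[0,0,-12],[0,0,0]],[[0,0,-12],[0,0,0]],[[0,0,-12],[0,0,0]],[[0,0,-12],[0,0,0]],[[0,0,-12],[0,0,0]],[[0,0,-12],[0,0,0]],[[0,0,-10],[0,0,0]],[[0,0,-8],[0,0,0]],[[0,0,-4],[0,0,0]],[[0,0,0],[0,0,0]]])

```text
time_s: 10.57
eef_pos: [538.0, -219.0, 251.3]
ee_rot: [0.001, 0.582, 0.814, 0.0]
force: [-0.3, -0.0, -2.0]
grip_width: 0.389
```

Request:
play_rows(motion=[[[8,4,0],[0,0,0]],[[16,7,0],[0,0,0]],[[22,9,0],[0,0,0]],[[22,9,0],[0,0,0]],[[22,9,0],[0,0,0]],[[22,9,0],[0,0,0]],[[22,9,0],[0,0,0]],[[22,9,0],[0,0,0]],[[22,9,0],[0,0,0]],[[22,9,0],[0,0,0]],[[22,9,0],[0,0,0]],[[22,9,0],[0,0,0]],[[22,9,0],[0,0,0]],[[22,9,0],[0,0,0]],[[22,9,0],[0,0,0]],[[22,9,0],[0,0,0]],[[22,9,0],[0,0,0]],[[17,9,0],[0,0,0]],[[11,6,0],[0,0,0]],[[5,3,0],[0,0,0]]])

```text
time_s: 12.23
eef_pos: [567.3, 202.2, 249.6]
ee_rot: [-0.001, 0.581, 0.814, -0.0]
force: [-0.3, -0.2, -1.8]
grip_width: 0.388
```

Request:
play_rows(motion=[[[0,0,0],[0,0,0]],[[0,0,8],[0,0,0]],[[0,0,10],[0,0,0]],[[0,0,12],[0,0,0]],[[0,0,12],[0,0,0]],[[0,0,12],[0,0,0]],[[0,0,12],[0,0,0]],[[0,0,12],[0,0,0]],[[0,0,10],[0,0,0]],[[0,0,10],[0,0,0]],[[0,0,8],[0,0,0]],[[0,0,6],[0,0,0]],[[0,0,0],[0,0,0]]])

```text
time_s: 13.32
eef_pos: [567.2, 200.2, 136.9]
ee_rot: [-0.001, 0.582, 0.813, -0.001]
force: [-0.7, 0.3, -1.9]
grip_width: 0.387
```

```bash
python3 st.py; python3 - <<'E'
from h import *
v=[]
for c,(u,w) in {"scene":(326,200),"top":(191,197)}.items():
    i=ctrl.capture(c); v.append(cv2.resize(i[w-50:w+50,u-50:u+50],(400,400)))
    if c=="scene": v2=cv2.resize(i[130:230,127:227],(400,400),interpolation=cv2.INTER_CUBIC)
    else: v3=cv2.resize(i[155:255,278:378],(400,400),interpolation=cv2.INTER_CUBIC)
    print(c,ctrl.spot_in(c,"pad"))
cv2.imwrite("pics/d.png",cv2.resize(np.vstack([np.hstack(v),np.hstack([v2,v3])]),(600,600))[:,:,::-1])
E
```

```text
t 13.32 pos [567.2 200.2 136.9] xdir 108.87 zaxis [-2.1e-03 -3.0e-04 -1.0e+00] F [-0.7  0.3 -1.9] T [ 0.02  0.03 -0.  ] w 0.387
in mould frame 163.6 386.0 tilt to +y -0.0004 Fy 0.5 Tx 0.03
scene [{'position': [0.6352, 0.5872], 'p': 0.61}]
top [{'position': [0.3945, 0.5096], 'p': 0.98}, {'position': [0.5094, 0.3872], 'p': 0.21}]
```

View pics/d.png

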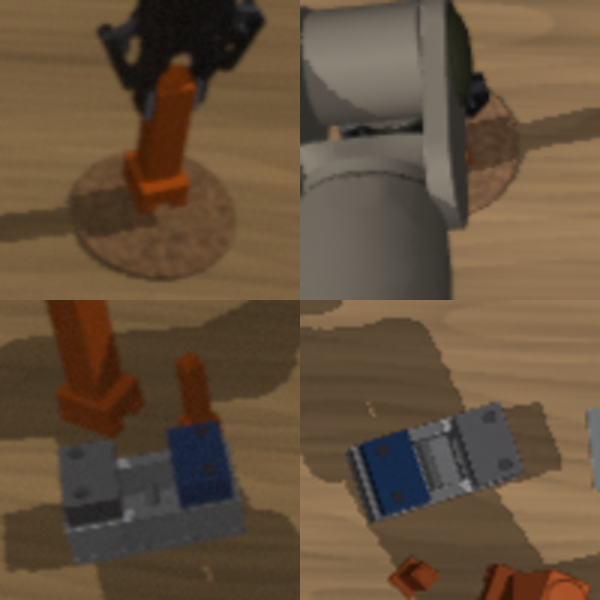

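The casting hangs upright over the pad (scene crop ~(155,185)), and both halves are clearly apart. I'll lower it slowly.

Request:
play_rows(motion=[[[0,0,4],[0,0,0]],[[0,0,4],[0,0,0]],[[0,0,4],[0,0,0]],[[0,0,3],[0,0,0]],[[0,0,2],[0,0,0]],[[0,0,2],[0,0,0]],[[0,0,1],[0,0,0]],[[0,0,1],[0,0,0]],[[0,0,1],[0,0,0]],[[0,0,0.5],[0,0,0]],[[0,0,0],[0,0,0]],[[0,0,0],[0,0,0]],[[0,0,0],[0,0,0]]])

```text
time_s: 14.6
eef_pos: [567.7, 200.4, 115.9]
ee_rot: [0.0, 0.582, 0.814, 0.0]
force: [-0.5, -0.1, -2.0]
grip_width: 0.386
```

Request:
play_rows(motion=[[[0,0,0.5],[0,0,0]],[[0,0,0.5],[0,0,0]],[[0,0,0.5],[0,0,0]],[[0,0,0.5],[0,0,0]],[[0,0,0],[0,0,0]],[[0,0,0],[0,0,0]]])

```text
time_s: 15.1
eef_pos: [567.7, 200.4, 113.8]
ee_rot: [-0.0, 0.582, 0.814, -0.0]
force: [-0.5, -0.4, -2.4]
grip_width: 0.39
```

Request:
play_rows(motion=[[[0,0,0.5],[0,0,0]],[[0,0,0.5],[0,0,0]],[[0,0,0],[0,0,0]],[[0,0,0],[0,0,0]]])

```text
time_s: 15.43
eef_pos: [567.8, 200.5, 113.4]
ee_rot: [0.0, 0.582, 0.814, 0.0]
force: [-1.0, 0.7, 4.5]
grip_width: 0.385
```

Contact came at z = 113.4, where 113 was expected, with +4.5 N. I'll release, then retreat straight up.

Request:
play_rows(motion=[[[0,0,0],[0,0,0]],[[0,0,0],[0,0,0]],[[0,0,0],[0,0,0]]], squeeze=20)

```text
time_s: 15.68
eef_pos: [567.9, 200.5, 113.4]
ee_rot: [0.0, 0.582, 0.814, 0.0]
force: [-1.5, 0.9, 6.1]
grip_width: 0.393
```

Request:
play_rows(motion=[[[0,0,0],[0,0,0]],[[0,0,0],[0,0,0]],[[0,0,0],[0,0,0]],[[0,0,0],[0,0,0]],[[0,0,0],[0,0,0]],[[0,0,0],[0,0,0]],[[0,0,0],[0,0,0]],[[0,0,0],[0,0,0]]], fingers=70)

```text
time_s: 16.35
eef_pos: [567.7, 200.4, 112.8]
ee_rot: [0.0, 0.582, 0.814, -0.0]
force: [0.2, -0.6, -0.7]
grip_width: 0.819
```

Request:
play_rows(motion=[[[0,0,-5],[0,0,0]],[[0,0,-8],[0,0,0]],[[0,0,-12],[0,0,0]],[[0,0,-15],[0,0,0]],[[0,0,-15],[0,0,0]],[[0,0,-15],[0,0,0]],[[0,0,-15],[0,0,0]],[[0,0,-15],[0,0,0]],[[0,0,-15],[0,0,0]],[[0,0,-10],[0,0,0]],[[0,-30,0],[0,0,0]],[[0,-30,0],[0,0,0]],[[0,-30,0],[0,0,0]],[[0,-30,0],[0,0,0]],[[0,0,0],[0,0,0]],[[0,0,0],[0,0,0]]])

```text
time_s: 17.68
eef_pos: [453.7, 161.4, 238.8]
ee_rot: [0.001, 0.582, 0.813, 0.0]
force: [0.4, 0.4, 0.3]
grip_width: 0.82
```

```bash
python3 - <<'E'
from h import *
v=[]
for c,(u,w) in {"scene":(326,200),"top":(191,197)}.items():
    i=ctrl.capture(c); o=i[w-50:w+50,u-50:u+50].copy(); v.append(cv2.resize(o,(400,400)))
    a=(326,200) if 0 else None
    v.append(cv2.resize(i[130:230,127:227] if c=="scene" else i[155:255,278:378],(400,400),interpolation=cv2.INTER_CUBIC))
cv2.imwrite("pics/e.png",cv2.resize(np.vstack([np.hstack([v[0],v[2]]),np.hstack([v[1],v[3]])]),(600,600))[:,:,::-1])
print(ctrl.sense()["time_s"],ctrl.sense()["force"])
E
```

```text
17.7833 [-0.33261827  0.88342722 -0.62452315]
```

View pics/e.png

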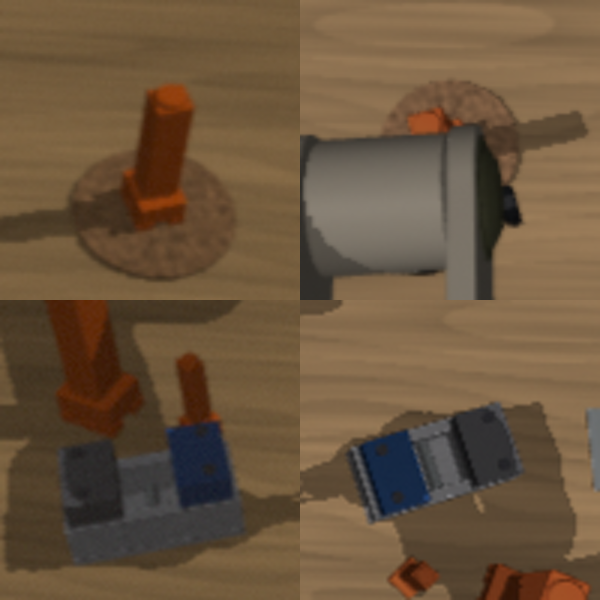

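The casting stands upright near the pad centre (base at about (155,205) in the crop), the halves are open and the gripper is clear.

```bash
python3 -c "
from rig import ctrl; print(ctrl.finish_job(), ctrl.sense()['time_s'])"
```

```text
the job is handed in; nothing more can be done
the job is handed in; nothing more can be done
```

The casting is out of the mould and standing upright on the cork pad, and both mould halves are open. I handed the job in at about 18 s; it reports no verdict.

- **Rocking:** I gripped the stem across its 34 mm sides and rocked it about the rib to about +0.15 rad, then −0.15 rad. I judged the openings from bolt shifts in the pictures: the blue half moved about 7 mm and the grey about 8 mm, each uncertain by a couple of mm. I had no direct reading of the joints.
- **Lifting:** The casting came up freely. The wrist carried only its weight, about 2 N.
- **Placing:** It touched down at the height expected for the pad top. At release it was within a few mm of the measured pad centre.
- **Last picture:** It shows the casting upright near the middle of the pad, both halves still apart, and the gripper clear and touching nothing. The cup, jar and spatula were not in the last crops, but the arm never came near them.
- **Disagreement:** The first fit of the mould pose did not match the picture well because its colour mask and stem height were off. I refitted before moving, and no later check disagreed.

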